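Open the wide eye case by its recessed paddle

TASK

On the toymaker's bench stand two metal supply cases with latched lids. Open the wider one: pull up the paddle handle recessed in its lid to trip the latch, keep pulling to raise the lid to about 60 degrees, then let go and leave it standing open. Keep the narrower case shut.

Things in the scene. Friction and masses are not known exactly. Their poses are not given: they have to be found in the camera images.
- wide_grip (a point): Grip point of the wider case's paddle: mid-width, half-thickness, 15 mm behind the free edge (robot's side), 107 mm above the bench. Dark steel plate 55 long, 45 wide (y), 10 mm thick, flush in a recess in the lid; free room 42 mm at each side, 35 before the free edge, 28 below: its sides can be pinched from above. Axes: x from free edge to pivot, y along pivot, z up out of the lid.
- wide_paddle (a joint): Pull angle of that paddle, rad: 0 flush, grows as its free edge is pulled up; stop at 0.7. The pivot is 40 mm from wide_grip along its +x. A spring (about 3 N at wide_grip at first, 8 N at the stop) returns it. Above about 0.35 the latch is free; at less it holds a shut lid.
- wide_hinge (a point): Middle of the wider case's lid hinge, at its rear upper edge, 100 mm above the bench. Case: aluminium, grey lid, 220 deep, 290 wide, 112 mm high, fixed. Lid's axes: x from front edge to hinge, y along the hinge, z out of the top. In these, mm: paddle pivot (-105, 0, 7), wide_grip at rest (-145, 0, 7), lid's top z = 12, front edge x = -220.
- wide_lid (a joint): Opening angle of the wider case's lid, rad: 0 shut, grows as the front edge rises, stop at 1.3. A stiff friction hinge keeps the lid at any angle; raising it takes about 10 N at the paddle.
- narrow_lid (a joint): Opening angle of the narrower case's lid, rad: 0 shut. That case looks the same, paddle included, but is 200 mm wide; it stands to the left or right of the wider one.

How it is judged:
By the outcome, as a careful person would: the job done as asked, in the order asked, and still so for the second after the job is handed in, with the robot touching nothing.
It also fails if it takes over 40 s, if anything falls off the work surface, if the arm or the gripper's body presses on something with over 40 N, if the wrist force passes 120 N, or if a joint passes its speed limit or range.

ROBOT

A 6-joint arm with a two-finger parallel gripper is mounted at the origin on the work surface. World frame = base frame: x ahead of the robot, y to its left, z up, the work surface at z = 0. Lengths are in m, angles in rad, forces in N, time in s.
With the tool pointing down it reaches from about 0.35 to 0.775 m from the base axis. Payload 5.5 kg.
Tool frame: the origin (TCP) lies between the finger pads; the fingertips stand 17 mm ahead of it and the grasp point (between the pads) lies 2 mm behind it (env.finger_overhang is the distance from the TCP to the fingertips, in m); z points along the fingers, y is the line along which they close (so a half turn about z gives the same grasp; the last joint's range is limited). The gripper opens to 85 mm and grips with 20 to 120 N. Pads are 22 mm wide; open, the fingers measure 114 mm over their backs; the gripper's body (76 mm by 85 mm) begins 54 mm behind the grasp point. The pads swing forward as they close: fully open they stand 13 mm farther back than shut.
Start: joints at [1.157, 0.313, 0.046, 1.304, 0, 1.431], TCP at [0.155, 0.554, 0.248] pointing down, gripper open.
Joint ranges: [-2.76, 2.76], [-0.86, 1.69], [-1.03, 1.26], [-2.2, 2.34], [-1.47, 1.5], [-3.14, 3.14]. Speed limits (rad/s): [2.57, 2.57, 3.14, 3.14, 3.14, 3.14].

INTERFACE

Orientations are given as a unit quaternion [w, x, y, z].
In Python, from workcell import env gives the robot as it stands. The module is installed in compiled form; this text tells all that it offers.
- The arm moves only by the shell command python3 -m pendant 'ROWS' [FORCE]. ROWS is JSON, a list of rows, each a list of 5 numbers: the gripper's target within -1 to 1 (fully open at 1, half-way at 0, shut at -1), then the shift along the tool's x, y, z in m, then the turn about the tool's z in rad. A call has 1 to 8 rows; each row shifts and turns the commanded pose from where the row before left it, along the tool's axes as they then stand; what a row does not reach is not made up. A row lasts 1/8 s, in which the tool goes at most 62.5 mm and 10.7 degrees, less where a joint would pass 70% of its speed; a pose out of reach is approached as far as the arm can. A call with a gripper value outside its range is refused whole. The fingers move at their own pace and stop on an object; FORCE is the grip in N (left out, the last holds). Time passes only in rows, so rows that do not move let the fingers close. It gives the time, the measured TCP pose, the force, the opening and the grip force at its end, in the units of the state.
- env.get_state(): the state, without advancing time (a new reading comes with each control period).
- env.read_camera(name): name is "scene" or "top"; returns the picture (400x640x3 uint8, red, green, blue); there is no depth.
- env.calibration(name): a dict with "K" (3x3 intrinsics, pixels), "distortion" ([k1, k2, p1, p2, k3] as OpenCV has them; the pictures are not rectified), "T" (4x4, takes a point from camera to world coordinates). Camera axes: x right, y down, z forward; pixel columns grow to the right and rows downward; lengths in m; the calibration is good to about 2 mm. A picture is of the moment at which its call begins. calibration takes no time and is no camera call.
- env.hand_in(): hands the job in; it is judged then, once.
Trained networks look in the newest picture that a camera, given by its name, has taken for a name from the list of things; names that differ only in an ending like _2 or _b are one class to them, and where a whole thing is asked for, a point or a joint stands for the part that bears it (a point fixed in the world has none). Each returns a list of dicts, best first, with "score" (0 to 1); they miss things now and then, are a little off and sometimes report something else, mostly with a low value. They report only what shows in the picture. A call takes as long as a camera call.
- env.recognise(camera, label): "centre" ([column, row] in pixels, amid what is visible of it).
The state is a dict: "clock": time; "joint_pos": joint angles; "qvel": joint speeds; "tau": joint torques, N m; "tcp_pos": TCP position; "orientation": TCP orientation; "wrist_force": force on the tool from outside, world axes, zero at the start; "ft_torque": the same for the moment, N m; "finger_gap": finger opening in m; "grip_force": force on a finger pad.
Only numpy, scipy, OpenCV 4.12 (cv2) and the standard library are available. Lean on these libraries where they do the work, as an engineer would, in place of code of your own. Each camera call takes 0.05 s, during which the arm holds its last target. There are 200 camera calls.

## Working session

There is one attempt and no reset: what is moved stays moved. The work goes in short steps, Python scripts to look and compute and a shell command to move; the robot and the scene stay as the last step left them, time stands still between calls to the robot, and variables do not carry over. Pictures are saved under pics/ and viewed, at most 10 in all, crops included, and the job is handed in when it is done.

```bash
mkdir -p pics; python3 - <<'E'
from workcell import env
import cv2,numpy as np
s=env.get_state();print({k:np.round(v,3).tolist() for k,v in s.items()})
ims=[]
for c in("scene","top"):
    im=env.read_camera(c);cv2.imwrite(f"pics/{c}0.png",im[...,::-1])
    for l in("wide_grip","wide_hinge","wide_paddle","wide_lid","narrow_lid"):print(c,l,env.recognise(c,l)[:3])
    k=env.calibration(c);print(np.round(k["K"],1).tolist(),np.round(k["T"],3).tolist(),k["distortion"])
E
```

```text
{'clock': 0.0, 'joint_pos': [1.157, 0.314, 0.045, 1.304, 0.0, 1.431], 'qvel': [-0.001, 0.001, 0.002, -0.001, -0.001, 0.0], 'tau': [-0.001, -48.062, 29.853, 0.02, -0.0, -0.0], 'tcp_pos': [0.155, 0.553, 0.247], 'orientation': [-0.0, 0.137, 0.991, -0.001], 'wrist_force': [-0.047, 0.291, -0.57], 'ft_torque': [-0.062, 0.025, 0.077], 'grip_force': 0.0, 'finger_gap': 0.086}
scene wide_grip [{'centre': [408.9, 195.8], 'score': 0.81}]
scene wide_hinge [{'centre': [414.2, 214.0], 'score': 0.69}]
scene wide_paddle [{'centre': [407.5, 199.3], 'score': 0.96}]
scene wide_lid [{'centre': [411.9, 212.4], 'score': 0.69}]
scene narrow_lid [{'centre': [229.4, 234.7], 'score': 0.95}]
[[390.4, 0.0, 321.5], [0.0, 390.4, 205.8], [0.0, 0.0, 1.0]] [[0.019, 0.64, -0.768, 1.171], [1.0, -0.026, 0.003, -0.017], [-0.018, -0.768, -0.64, 0.608], [0.0, 0.0, 0.0, 1.0]] [-0.04872011  0.          0.          0.          0.        ]
top wide_grip [{'centre': [217.2, 244.4], 'score': 0.88}]
top wide_hinge [{'centre': [217.4, 231.9], 'score': 0.77}]
top wide_paddle [{'centre': [215.5, 246.0], 'score': 0.98}, {'centre': [421.2, 212.8], 'score': 0.31}]
top wide_lid [{'centre': [217.7, 231.0], 'score': 0.66}]
top narrow_lid [{'centre': [418.5, 213.7], 'score': 0.6}]
[[441.1, 0.0, 315.8], [0.0, 441.1, 199.4], [0.0, 0.0, 1.0]] [[0.015, -0.971, 0.237, 0.456], [-1.0, -0.015, 0.003, -0.006], [0.001, -0.237, -0.972, 0.856], [0.0, 0.0, 0.0, 1.0]] [-0.0544564  0.         0.         0.         0.       ]
```

View pics/scene0.png

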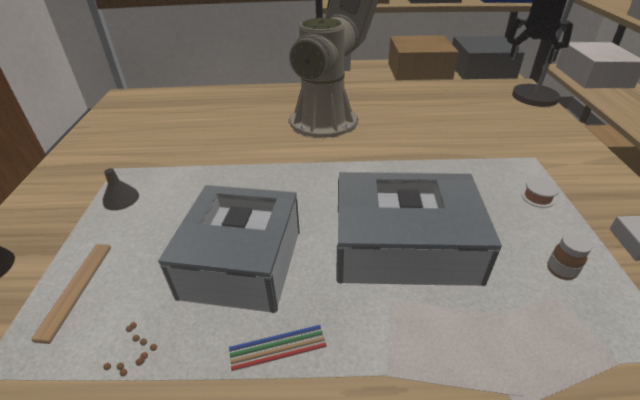

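View pics/top0.png

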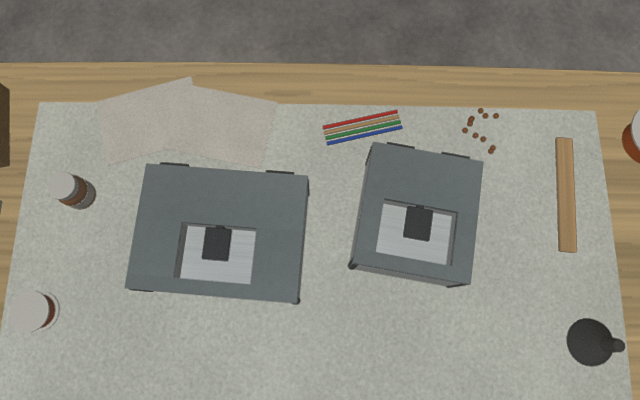

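The scene view has the wide case on the right, with its paddle at about (409,198). In the top view it is on the left, with its paddle at about (216,244) and lid corners near (147,165), (309,176), (300,302) and (127,288). The narrow case is beside it at lower y.

```bash
cat > h.py <<'E'
import numpy as np,cv2
from workcell import env
def ray(c,p):
    k=env.calibration(c);T=np.array(k["T"])
    u=cv2.undistortPoints(np.array(p,float).reshape(-1,1,2),np.array(k["K"]),np.array(k["distortion"]))[:,0]
    return T[:3,3],np.c_[u,np.ones(len(u))]@T[:3,:3].T
def onz(c,p,z):
    o,d=ray(c,p);return o+d*((z-o[2])/d[:,2])[:,None]
def tri(p,q):
    o1,d1=ray("scene",p);o2,d2=ray("top",q);out=[]
    for a,b in zip(d1,d2):
        s=np.linalg.lstsq(np.c_[a,-b],o2-o1,rcond=None)[0]
        out.append((o1+s[0]*a+o2+s[1]*b)/2)
    return np.array(out)
def blob(c,im,ctr,thr=70):
    m=(im.max(2)<thr).astype(np.uint8)
    n,l,st,ce=cv2.connectedComponentsWithStats(m)
    i=1+np.argmin(np.linalg.norm(ce[1:]-ctr,axis=1)+1e3*(st[1:,4]<80))
    return cv2.findContours((l==i).astype(np.uint8),0,1)[0][0][:,0].astype(float),ce[i],st[i]
E
python3 - <<'E'
from h import *
C={}
for c,ctr in(("scene",(409,198)),("top",(216,244))):
    im=cv2.imread(f"pics/{c}0.png")[...,::-1]
    k,ce,st=blob(c,im,ctr);C[c]=ce
    w=onz(c,k,.112)[:,:2].astype(np.float32)
    print(c,ce,st,cv2.minAreaRect(w), im[int(ctr[1]),ctr[0]])
print(tri([C["scene"]],[C["top"]]))
q=[(147,165),(309,176),(300,302),(127,288)]
print(np.round(onz("top",q,.112),4)); 
print(np.round(onz("top",[(206,226),(231,228),(228,260),(202,259)],.112),4))
print(np.round(onz("scene",[(339,247),(487,248),(471,177),(338,174)],.112),4))
E
```

```text
scene [409.125      198.92613636] [398 190  24  18 352] ((0.5589034557342529, 0.1631295382976532), (0.04194742441177368, 0.0553043931722641), 86.85629272460938) [67 65 65]
top [216.55434783 242.92270531] [202 225  29  35 828] ((0.5599281787872314, 0.1637881100177765), (0.04374448210000992, 0.05849727243185043), 86.27085876464844) [58 60 60]
[[0.55837582 0.16408719 0.10994766]]
[[0.6954 0.2984 0.112 ]
 [0.6791 0.009  0.112 ]
 [0.4626 0.0197 0.112 ]
 [0.4793 0.31   0.112 ]]
[[0.587  0.184  0.112 ]
 [0.5842 0.1407 0.112 ]
 [0.5295 0.1426 0.112 ]
 [0.5304 0.1868 0.112 ]]
[[0.6899 0.0144 0.112 ]
 [0.7028 0.2736 0.112 ]
 [0.4911 0.3119 0.112 ]
 [0.4677 0.0241 0.112 ]]
```

Triangulation puts the paddle centre at about (0.559, 0.164, 0.110), matching the stated height. The case yaw is about -0.055 rad, so the grip point is about (0.5455, 0.164, 0.107). Next: turn -0.22 about tool z, then go above it.

```bash
python3 -m pendant '[[0.5,0,0,0,-0.11],[0.5,0,0,0,-0.11],[0.5,-0.03,-0.027,0,0],[0.5,-0.03,-0.027,0,0],[0.5,-0.03,-0.027,0,0],[0.5,-0.03,-0.027,0,0],[0.5,-0.03,-0.027,0,0],[0.5,-0.03,-0.027,0,0]]' 40
python3 -m pendant '[[0.5,-0.03,-0.027,0,0],[0.5,-0.03,-0.027,0,0],[0.5,-0.03,-0.027,0,0],[0.5,-0.03,-0.027,0,0],[0.5,-0.03,-0.027,0,0],[0.5,-0.03,-0.027,0,0],[0.5,-0.03,-0.027,0,0],[0.5,-0.02,-0.017,0,0]]'
python3 -m pendant '[[0.5,0,0,0,0],[0.5,0,0,0,0]]'
python3 - <<'E'
from h import *
from scipy.spatial.transform import Rotation as R
s=env.get_state();q=s["orientation"];r=R.from_quat(np.roll(q,-1)).as_matrix()
p=np.array(s["tcp_pos"]);print(p,s["finger_gap"],"tool y yaw",np.arctan2(r[1,1],r[0,1])-np.pi/2)
print("to go in tool axes",r.T@(np.array([.5455,.164,.108])-p))
E
```

```text
clock: 1.6
tcp_pos: [0.3274, 0.3812, 0.2485]
orientation: [0.0, 0.027, 1.0, 0.0]
wrist_force: [-0.1, 0.9, -0.3]
finger_gap: 0.0643
grip_force: 0.0
clock: 2.6
tcp_pos: [0.5463, 0.1626, 0.2483]
orientation: [0.0, 0.028, 1.0, 0.0]
wrist_force: [0.0, 0.7, 1.1]
finger_gap: 0.0638
grip_force: 0.0
clock: 2.85
tcp_pos: [0.5446, 0.1643, 0.2482]
orientation: [-0.0, 0.027, 1.0, 0.0]
wrist_force: [-0.1, -0.1, 0.4]
finger_gap: 0.0642
grip_force: 0.0
[0.5445817  0.16434331 0.24819819] 0.06424717952707643 tool y yaw -0.0538050485364876
to go in tool axes [-0.00103542 -0.00032801  0.14019741]
```

```bash
python3 -m pendant '[[0.5,0,0,0.03,0],[0.5,0,0,0.03,0],[0.5,0,0,0.02,0],[0.5,0,0,0.02,0],[0.5,0,0,0.01,0],[0.5,0,0,0,0]]'
python3 - <<'E'
from h import *
a=env.read_camera("scene");b=env.read_camera("top")
a=cv2.resize(a[140:260,310:510],(800,480),interpolation=2)[:, :]
b=cv2.resize(b[140:320,110:330],None,fx=2.2,fy=2.2)
cv2.imwrite("pics/s1.png",a[...,::-1]);cv2.imwrite("pics/t1.png",b[...,::-1])
E
```

```text
clock: 3.6
tcp_pos: [0.5442, 0.1647, 0.138]
orientation: [-0.001, 0.026, 1.0, -0.0]
wrist_force: [-0.4, 0.6, 1.2]
finger_gap: 0.0643
grip_force: 0.0
```

View pics/s1.png

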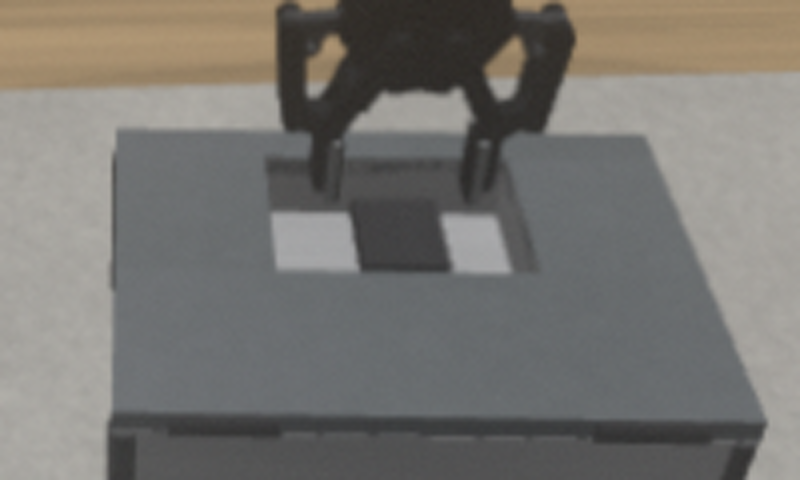

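View pics/t1.png

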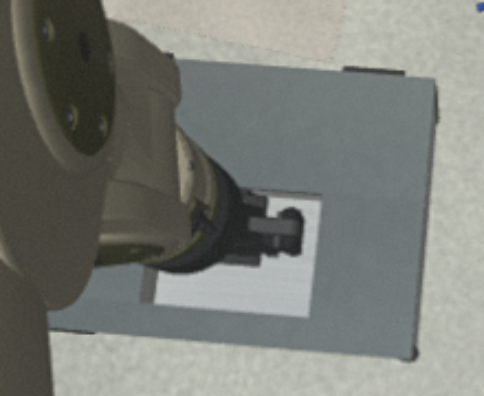

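The scene crop shows the fingers (about x=330 and x=480) straddling the paddle (352–445) inside the recess. In the top crop the arm covers most of the paddle, but the fingers stand clear of the recess walls. Descend and close.

```bash
python3 -m pendant '[[0.5,-0.001,0,0.015,0],[0.5,0,0,0.015,0],[0.5,0,0,0.005,0],[0.5,0,0,0,0]]'
python3 -m pendant '[[-0.2,0,0,0,0],[-0.2,0,0,0,0],[-0.2,0,0,0,0],[-0.2,0,0,0,0],[-0.2,0,0,0,0]]' 50
```

```text
clock: 4.2
tcp_pos: [0.5455, 0.1639, 0.1024]
orientation: [-0.001, 0.027, 1.0, -0.0]
wrist_force: [-0.8, 0.0, -0.1]
finger_gap: 0.0637
grip_force: 0.0
clock: 4.82
tcp_pos: [0.5463, 0.1659, 0.1042]
orientation: [0.0, 0.027, 1.0, 0.002]
wrist_force: [-1.9, 6.1, 1.8]
finger_gap: 0.0441
grip_force: 51.1
```

Gripped, with a 44 mm gap and 51 N. Next, compute the arc rows.

```bash
python3 - <<'E'
import numpy as np
def g(l,p):
    x,z=-105-40*np.cos(p),7+40*np.sin(p)
    return np.array([x*np.cos(l)+z*np.sin(l), -x*np.sin(l)+z*np.cos(l)])
P=[g(0,p) for p in np.linspace(0,.68,7)]+[g(l,.68) for l in np.linspace(0,1.06,25)[1:]]
d=np.diff(P,axis=0);print(np.round(np.c_[-d[:,0],-d[:,1]],1).tolist())  # tool x, tool z mm
print(P[-1])
E
```

```text
[[-0.3, -4.5], [-0.8, -4.5], [-1.3, -4.4], [-1.8, -4.2], [-2.2, -4.0], [-2.6, -3.7], [-1.6, -6.0], [-1.8, -5.9], [-2.1, -5.8], [-2.3, -5.7], [-2.6, -5.6], [-2.8, -5.5], [-3.1, -5.4], [-3.3, -5.2], [-3.5, -5.1], [-3.7, -4.9], [-4.0, -4.7], [-4.2, -4.6], [-4.4, -4.4], [-4.6, -4.2], [-4.7, -4.0], [-4.9, -3.8], [-5.1, -3.5], [-5.2, -3.3], [-5.4, -3.1], [-5.5, -2.8], [-5.6, -2.6], [-5.7, -2.3], [-5.8, -2.1], [-5.9, -1.8]]
[-38.4891823  134.44819737]
```

```bash
python3 -m pendant '[[-0.2,-0.0003,0.001,-0.0045,0],[-0.2,-0.0008,0.001,-0.0045,0],[-0.2,-0.0013,0,-0.0044,0],[-0.2,-0.0018,0,-0.0042,0],[-0.2,-0.0022,0,-0.004,0],[-0.2,-0.0026,0,-0.0037,0],[-0.2,0,0,0,0],[-0.2,0,0,0,0]]'
```

```text
clock: 5.82
tcp_pos: [0.5511, 0.1657, 0.1276]
orientation: [-0.004, 0.027, 1.0, -0.0]
wrist_force: [-7.8, 2.7, -15.3]
finger_gap: 0.044
grip_force: 54.2
```

```bash
python3 -m pendant '[[-0.2,-0.0016,0,-0.006,0],[-0.2,-0.0018,0,-0.0059,0],[-0.2,-0.0021,0,-0.0058,0],[-0.2,-0.0023,0,-0.0057,0],[-0.2,0,0,0,0],[-0.2,0,0,0,0]]'
python3 - <<'E'
from h import *
a=env.read_camera("scene");cv2.imwrite("pics/s2.png",cv2.resize(a[110:310,150:520],None,fx=2,fy=2)[...,::-1])
E
```

```text
clock: 6.58
tcp_pos: [0.5582, 0.1653, 0.1523]
orientation: [-0.004, 0.026, 1.0, -0.0]
wrist_force: [-12.5, 2.0, -6.0]
finger_gap: 0.0437
grip_force: 54.6
```

View pics/s2.png

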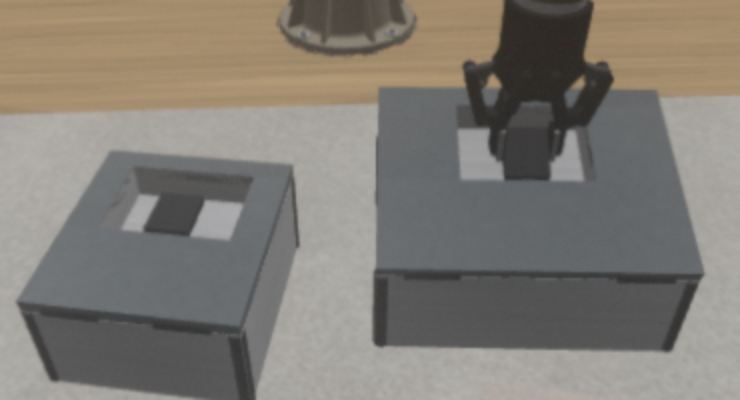

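The lid is rising: its front edge has moved from about row 128 to row 90 in crop terms. The paddle is tilted and held, and the narrow case is shut. Continue.

```bash
python3 -m pendant '[[-0.2,-0.0026,0,-0.0056,0],[-0.2,-0.0028,0,-0.0055,0],[-0.2,-0.0031,0,-0.0054,0],[-0.2,-0.0033,0,-0.0052,0],[-0.2,-0.0035,0,-0.0051,0],[-0.2,-0.0037,0,-0.0049,0],[-0.2,-0.004,0,-0.0047,0],[-0.2,0,0,0,0]]'
python3 -m pendant '[[-0.2,-0.0042,0,-0.0046,0],[-0.2,-0.0044,0,-0.0044,0],[-0.2,-0.0046,0,-0.0042,0],[-0.2,-0.0047,0,-0.004,0],[-0.2,-0.0049,0,-0.0038,0],[-0.2,0,0,0,0],[-0.2,0,0,0,0]]'
```

```text
clock: 7.62
tcp_pos: [0.5809, 0.1638, 0.1892]
orientation: [-0.005, 0.027, 1.0, -0.0]
wrist_force: [-15.2, 1.4, -2.6]
finger_gap: 0.0438
grip_force: 53.7
clock: 8.5
tcp_pos: [0.6055, 0.1623, 0.2105]
orientation: [-0.003, 0.027, 1.0, -0.001]
wrist_force: [-9.6, 0.9, -6.2]
finger_gap: 0.0436
grip_force: 53.0
```

```bash
python3 -m pendant '[[-0.2,-0.0051,0,-0.0035,0],[-0.2,-0.0052,0,-0.0033,0],[-0.2,-0.0054,0,-0.0031,0],[-0.2,-0.0055,0,-0.0028,0],[-0.2,-0.0056,0,-0.0026,0],[-0.2,-0.0057,0,-0.0023,0],[-0.2,0,0,0,0],[-0.2,0,0,0,0]]'
python3 - <<'E'
from h import *
a=env.read_camera("scene");cv2.imwrite("pics/s3.png",a[...,::-1])
E
```

```text
clock: 9.5
tcp_pos: [0.6384, 0.1604, 0.2284]
orientation: [-0.002, 0.027, 1.0, -0.001]
wrist_force: [-9.1, -0.4, -4.5]
finger_gap: 0.044
grip_force: 53.1
```

View pics/s3.png

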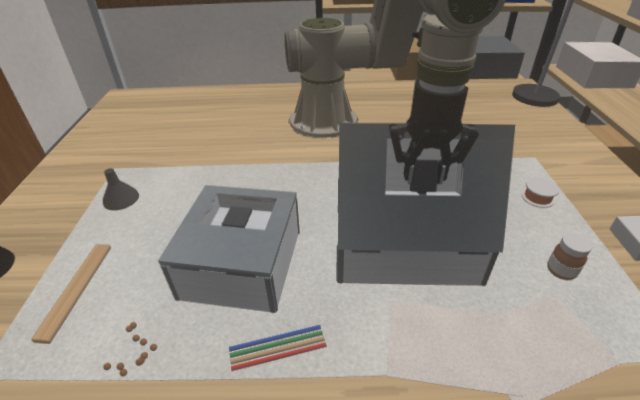

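The lid stands well open: its front corners are at about (340,125) and (513,127). Now estimate its angle.

```bash
cat >> h.py <<'E'
def ang():
    k=env.calibration("scene");T=np.linalg.inv(np.array(k["T"]));c,s=np.cos(-.055),np.sin(-.055)
    for t in range(0,76,5 if 0 else 3):
        a=np.radians(t);P=[]
        for y in(-.145,.145):
            x=-.22*np.cos(a)+.012*np.sin(a);z=.22*np.sin(a)+.012*np.cos(a)
            P.append([.690+c*x-s*y,.1545+s*x+c*y,.1+z])
        p=cv2.projectPoints(np.array(P),cv2.Rodrigues(T[:3,:3])[0],T[:3,3],np.array(k["K"]),np.array(k["distortion"]))[0][:,0]
        if t==0 or t>40: print(t,np.round(p).tolist())
E
python3 -c "from h import *;ang()"
```

```text
0 [[337.0, 173.0], [469.0, 174.0]]
42 [[337.0, 129.0], [495.0, 130.0]]
45 [[337.0, 127.0], [498.0, 128.0]]
48 [[337.0, 126.0], [500.0, 127.0]]
51 [[337.0, 125.0], [503.0, 126.0]]
54 [[337.0, 124.0], [506.0, 125.0]]
57 [[337.0, 123.0], [509.0, 124.0]]
60 [[337.0, 123.0], [512.0, 124.0]]
63 [[337.0, 124.0], [515.0, 125.0]]
66 [[337.0, 124.0], [518.0, 126.0]]
69 [[337.0, 125.0], [521.0, 127.0]]
72 [[337.0, 127.0], [524.0, 128.0]]
75 [[337.0, 129.0], [527.0, 130.0]]
```

About 55–57°. Two more rows bring it to about 60°, then release.

```bash
python3 -m pendant '[[-0.2,-0.0055,0,-0.002,0],[-0.2,-0.005,0,-0.0016,0],[-0.2,0,0,0,0],[-0.2,0,0,0,0],[-0.2,0,0,0,0]]'
python3 -m pendant '[[0.3,0,0,0,0],[0.5,0,0,0,0],[0.6,0,0,0,0],[0.6,0,0,0,0],[0.6,0,0,0,0]]'
```

```text
clock: 10.18
tcp_pos: [0.6491, 0.1598, 0.2321]
orientation: [-0.002, 0.027, 1.0, -0.001]
wrist_force: [-8.6, -0.9, -5.0]
finger_gap: 0.0435
grip_force: 51.7
clock: 10.8
tcp_pos: [0.6518, 0.1603, 0.2308]
orientation: [0.0, 0.027, 1.0, 0.0]
wrist_force: [-0.4, -0.1, 0.8]
finger_gap: 0.0686
grip_force: 0.0
```

Released cleanly. Back straight up and slightly to the rear, away from the lid.

```bash
python3 -m pendant '[[0.6,-0.002,0,-0.01,0],[0.6,-0.002,0,-0.015,0],[0.6,-0.002,0,-0.02,0],[0.6,0,0,-0.02,0],[0.6,0,0,-0.02,0],[0.6,0,0,-0.02,0],[0.6,0,0,0,0],[0.6,0,0,0,0]]'
python3 - <<'E'
from h import *
a=env.read_camera("scene");cv2.imwrite("pics/s4.png",a[...,::-1])
E
```

```text
clock: 11.8
tcp_pos: [0.6577, 0.16, 0.3351]
orientation: [-0.0, 0.027, 1.0, -0.0]
wrist_force: [-0.4, -0.0, -0.7]
finger_gap: 0.0685
grip_force: 0.0
```

View pics/s4.png

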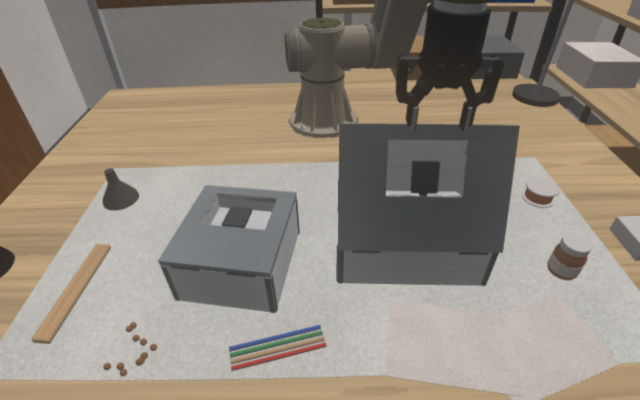

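The lid stands open with corners at about (341,125) and (515,126). The paddle has sprung back flush, the gripper is clear and the narrow case is shut. One check of the angle from the top camera and the lid edges.

```bash
python3 - <<'E'
import cv2,numpy as np
for f in("s3","s4"):
    g=cv2.cvtColor(cv2.imread(f"pics/{f}.png"),6).astype(float)
    for r in(132,140):
        d=np.abs(np.diff(cv2.GaussianBlur(g,(3,3),0)[r]))
        out=[]
        for a,b in((325,355),(495,530)):
            w=d[a:b]*(d[a:b]>.4*d[a:b].max());out.append(round((w*np.arange(a,b)).sum()/w.sum()+.5,1))
        print(f,r,out,round(out[1]-out[0],1))
    print(np.argmax(np.abs(np.diff(g[110:140,360:380].mean(1))))+110)
E
python3 - <<'E'
from h import *
k=env.calibration("scene");T=np.linalg.inv(np.array(k["T"]));c,s=np.cos(-.055),np.sin(-.055)
for hx in(.687,.693):
  for t in range(48,70,3):
    a=np.radians(t);L=[]
    for y in(-.145,.145):
        Q=[]
        for u in np.linspace(.1,.22,60):
            x=-u*np.cos(a)+.012*np.sin(a);z=u*np.sin(a)+.012*np.cos(a);Q.append([hx+c*x-s*y,.1545+s*x+c*y,.1+z])
        p=cv2.projectPoints(np.array(Q),cv2.Rodrigues(T[:3,:3])[0],T[:3,3],np.array(k["K"]),np.array(k["distortion"]))[0][:,0]
        L.append([np.interp(r,p[::-1,1],p[::-1,0]) if p[0,1]>p[-1,1] else 0 for r in(132,140)])
    L=np.array(L);print(hx,t,np.round(L[1]-L[0],1))
E
```

```text
s3 132 [np.float64(337.2), np.float64(514.4)] 177.2
s3 140 [np.float64(338.6), np.float64(513.5)] 174.9
122
s4 132 [np.float64(337.3), np.float64(518.4)] 181.1
s4 140 [np.float64(338.6), np.float64(517.4)] 178.8
123
0.687 48 [162.6 162.8]
0.687 51 [165.2 165.2]
0.687 54 [167.8 167.6]
0.687 57 [170.5 170.1]
0.687 60 [173.2 172.7]
0.687 63 [176.  175.3]
0.687 66 [179.  178.1]
0.687 69 [182.1 181. ]
0.693 48 [163.7 163.9]
0.693 51 [166.3 166.3]
0.693 54 [169.  168.8]
0.693 57 [171.7 171.4]
0.693 60 [174.6 174. ]
0.693 63 [177.5 176.8]
0.693 66 [180.5 179.6]
0.693 69 [183.7 182.6]
```

```bash
python3 - <<'E'
from h import *
a=env.read_camera("top");cv2.imwrite("pics/t4.png",cv2.resize(a[110:330,90:350],None,fx=2.7,fy=2.7,interpolation=2)[...,::-1])
k=env.calibration("top");T=np.linalg.inv(np.array(k["T"]));c,s=np.cos(-.055),np.sin(-.055)
for t in(0,54,57,60,63,66,69):
    a=np.radians(t);P=[]
    for y in(-.145,.145):
      for w in(0,.012):
        x=-.22*np.cos(a)+w*np.sin(a);z=.22*np.sin(a)+w*np.cos(a)
        P.append([.690+c*x-s*y,.1545+s*x+c*y,.1+z])
    p=cv2.projectPoints(np.array(P),cv2.Rodrigues(T[:3,:3])[0],T[:3,3],np.array(k["K"]),np.array(k["distortion"]))[0][:,0]
    print(t,np.round((p-[90,110])*2.7).tolist())
E
```

```text
0 [[564.0, 519.0], [564.0, 519.0], [105.0, 483.0], [98.0, 482.0]]
54 [[566.0, 327.0], [567.0, 305.0], [-9.0, 285.0], [-13.0, 263.0]]
57 [[567.0, 305.0], [568.0, 283.0], [-12.0, 264.0], [-15.0, 241.0]]
60 [[568.0, 283.0], [569.0, 260.0], [-15.0, 242.0], [-17.0, 219.0]]
63 [[569.0, 260.0], [570.0, 236.0], [-16.0, 220.0], [-18.0, 196.0]]
66 [[570.0, 237.0], [572.0, 212.0], [-17.0, 197.0], [-18.0, 172.0]]
69 [[572.0, 213.0], [573.0, 188.0], [-18.0, 173.0], [-18.0, 149.0]]
```

View pics/t4.png

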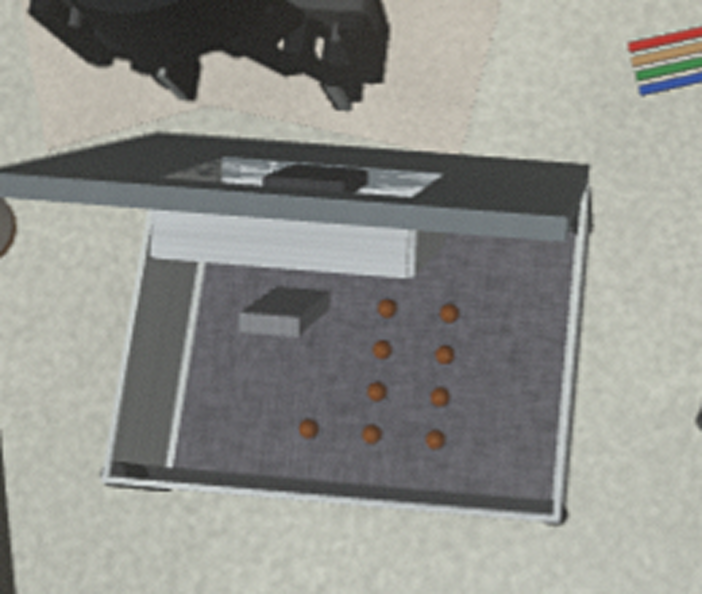

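The scene crop shows the open case with its front edge corner at about (566,238). That corresponds to a lid angle of about 65.5°, slightly more than asked. I'll nudge the lid back gently with the shut fingertips behind its front rim, keeping the gripper body above the lid.

```bash
python3 -m pendant '[[-1,0,0,0,0],[-1,0,0,0,0],[-1,0,0,0,0],[-1,0,0,0,0],[-1,0,0,0.015,0],[-1,0,0,0.014,0],[-1,0,0,0,0]]' 30
python3 -m pendant '[[-1,0.01,0,0,0],[-1,0.01,0,0,0],[-1,0.005,0,0,0],[-1,0.005,0,0,0],[-1,0.005,0,0,0],[-1,0.004,0,0,0],[-1,0,0,0,0]]'
```

```text
clock: 12.78
tcp_pos: [0.6571, 0.1599, 0.3055]
orientation: [-0.001, 0.027, 1.0, -0.0]
wrist_force: [-0.2, -0.5, -0.1]
finger_gap: 0.0002
grip_force: 0.0
clock: 13.65
tcp_pos: [0.6186, 0.1621, 0.3068]
orientation: [0.0, 0.027, 1.0, 0.0]
wrist_force: [1.3, -0.7, 0.5]
finger_gap: -0.0003
grip_force: 0.7
```

```bash
python3 -m pendant '[[-1,0.004,0,0,0],[-1,0.004,0,0,0],[-1,0,0,0,0],[-1,0,0,0,0]]'
cat > m.py <<'E'
from h import *
a=env.read_camera("top");g=cv2.cvtColor(a,cv2.COLOR_RGB2GRAY).astype(float)
# front rim lower edge near right corner: column 285..295 of full image
p=g[170:215,284:292].mean(1);print(np.round(p).astype(int).tolist())
E
python3 m.py
```

```text
clock: 14.15
tcp_pos: [0.6102, 0.1626, 0.3066]
orientation: [-0.0, 0.027, 1.0, 0.0]
wrist_force: [0.7, -0.3, 0.9]
finger_gap: -0.0003
grip_force: 0.2
[66, 68, 70, 69, 68, 69, 69, 70, 70, 69, 69, 68, 68, 66, 69, 68, 66, 68, 68, 67, 67, 67, 66, 67, 66, 68, 66, 67, 68, 66, 66, 78, 120, 122, 120, 121, 120, 120, 120, 121, 116, 102, 102, 101, 100]
```

The rim's bright band is now at rows 202–210, which gives about 61°. Back off and verify.

```bash
python3 -m pendant '[[-1,-0.01,0,0,0],[-1,-0.02,0,0,0],[-1,-0.02,0,0,0],[-1,0,0,-0.02,0],[-1,0,0,-0.02,0],[-1,0,0,0,0],[-1,0,0,0,0],[-1,0,0,0,0]]'
python3 m.py
python3 - <<'E'
from h import *
a=env.read_camera("scene");cv2.imwrite("pics/s5.png",a[...,::-1])
E
```

```text
clock: 15.2
tcp_pos: [0.6604, 0.1598, 0.3454]
orientation: [-0.001, 0.027, 1.0, -0.0]
wrist_force: [-0.9, 0.2, 0.4]
finger_gap: -0.0003
grip_force: 0.0
[67, 68, 70, 69, 70, 70, 70, 69, 70, 68, 70, 69, 68, 67, 68, 67, 68, 68, 68, 67, 68, 68, 68, 67, 68, 67, 67, 68, 67, 66, 65, 78, 120, 124, 121, 120, 122, 121, 121, 121, 118, 102, 104, 103, 100]
```

View pics/s5.png

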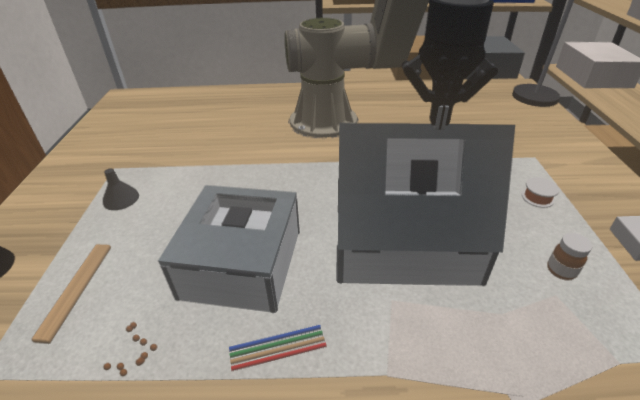

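The wide lid stands still at about 61°, with corners at about (341,125) and (513,126). The gripper is clear and the narrow case is shut.

```bash
python3 -c "
from workcell import env
print(env.hand_in())"
```

```text
the job is handed in; nothing more can be done
None
```

The wider case is open at about 61° with the gripper clear and the narrower case still shut; the pull ended at about 65.5°, so after letting go I nudged the lid back with the shut fingertips, and the job is handed in (no verdict was shown).

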